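Vent the drying cabinet on its stay

ROBOT

A 6-joint arm with a two-finger parallel gripper is mounted at the origin on the work surface. World frame = base frame: x ahead of the robot, y to its left, z up, the work surface at z = 0. Lengths are in m, angles in rad, forces in N, time in s.
With the tool pointing down it reaches from about 0.35 to 0.775 m from the base axis. Payload 5.5 kg.
Tool frame: the origin (TCP) lies on the front face of the gripper's body, between the roots of the fingers; the fingertips stand 73 mm ahead of it and the grasp point (between the pads) lies 54 mm ahead of it (pinch_z is the distance from the TCP to the grasp point, in m); z points along the fingers, y is the line along which they close (so a half turn about z gives the same grasp; the last joint's range is limited). The gripper opens to 85 mm and grips with 20 to 120 N. Pads are 22 mm wide; open, the fingers measure 114 mm over their backs; the gripper's body (76 mm by 85 mm) begins 54 mm behind the grasp point. The pads swing forward as they close: fully open they stand 13 mm farther back than shut.
Start: joints at [-1.31, 0.313, 0.046, 1.304, 0, 1.431], TCP at [0.224, -0.529, 0.304] pointing down, gripper open.
Joint ranges: [-2.76, 2.76], [-0.86, 1.69], [-1.03, 1.26], [-2.2, 2.34], [-1.47, 1.5], [-3.14, 3.14]. Speed limits (rad/s): [2.57, 2.57, 3.14, 3.14, 3.14, 3.14].

INTERFACE

Orientations are given as a unit quaternion [w, x, y, z].
In Python, from workcell import * gives the robot as it stands. The module is installed in compiled form; this text tells all that it offers.
- The arm moves only by the tool step_arm, never from a script. Its argument "deltas" is a list of rows, each an object of numbers: "tx", "ty", "tz": the shift along the tool's x, y, z in m; "rx", "ry", "rz": the turn, a rotation vector about the tool's x, y, z in units of 5 degrees (1.0 is 5 degrees). In form: [{"tx": .., "ty": .., "tz": .., "rx": .., "ry": .., "rz": ..}, ...]. A call has 1 to 12 rows; each row shifts and turns the commanded pose from where the row before left it, along the tool's axes as they then stand; what a row does not reach is not made up. A row lasts 1/12 s, in which the tool goes at most 41.7 mm and 7.16 degrees, less where a joint would pass 70% of its speed; a pose out of reach is approached as far as the arm can. A call with a gripper value outside its range is refused whole. "grip" is the closure, from -1 (fully open) to 1 (shut), set as the call begins (left out, the last holds). The fingers move at their own pace and stop on an object; "squeeze" is the grip in N (left out, the last holds). Time passes only in rows, so rows that do not move let the fingers close. It gives the time, the measured TCP pose, the force, the opening and the grip force at its end, in the units of the state.
- read_state(): the state, without advancing time (a new reading comes with each control period).
- read_camera(name): name is "scene" or "top"; returns the picture (384x512x3 uint8, red, green, blue); there is no depth.
- calibration(name): a dict with "fx", "fy", "cx", "cy" (pixels), "distortion" ([k1, k2, p1, p2, k3] as OpenCV has them; the pictures are not rectified), "world_to_cam" (4x4, takes a point from world to camera coordinates). Camera axes: x right, y down, z forward; pixel columns grow to the right and rows downward; lengths in m; the calibration is good to about 2 mm. A picture is of the moment at which its call begins. calibration takes no time and is no camera call.
- close_job(): hands the job in; it is judged then, once.
The state is a dict: "clock": time; "joint_positions": joint angles; "dq": joint speeds; "joint_efforts": joint torques, N m; "tool_pos": TCP position; "orientation": TCP orientation; "contact_force": force on the tool from outside, world axes, zero at the start; "ft_torque": the same for the moment, N m; "width": opening from 0.0 (shut) to 1.0 (fully open); "gripper_force": force on a finger pad.
Only numpy, scipy, OpenCV 4.12 (cv2) and the standard library are available. Lean on these libraries where they do the work, as an engineer would, in place of code of your own. Each camera call takes 0.05 s, during which the arm holds its last target. There are 200 camera calls.

TASK

Vent the small drying cabinet of carving blanks: flip its yellow-tabbed catch up and back so that it stands clear of the door, draw the door open, and lift the stay arm and lower its red-painted hole over the brass peg so that it lies fully down and holds the door ajar. Leave the catch up, let everything go, and leave the wax tin, mallet and gouges where they are.

Things in the scene. Friction and masses are not known exactly. Their poses are not given: they have to be found in the camera images.
- cabinet: low wooden drying cabinet, fixed to the bench, 240 deep (x) x 340 wide (y) x 160 high; origin at the underside, in the middle of its front edge; its x points into the cabinet (away from the robot at yaw 0), its y to the left, z up. Its top is at z = 160 mm. The glazed door covers the front, its face 16 mm in front of the cabinet's front, its top 158 mm up
- door (a joint): opening angle of the door (rad): 0 shut, grows as its right-hand edge swings out towards the robot (clockwise from above) about the upright hinge at its left, up to 1.2. Door 320 wide, 152 high, 14 thick, about 0.6 kg; it turns lightly (about 0.06 N m of friction, no spring) and stays where it is left. With the catch down it cannot open. A small wooden knob stands 30 mm out of its face, 65 mm above its lower edge, 285 mm from the hinge. Shut at the start
- door_hinge (a point): point on the door's upright hinge line, at the height of the cabinet's top; axes as the cabinet
- catch (a joint): angle of the catch (rad): 0 down over the door, grows as its yellow tab is lifted up and back towards the cabinet; 1.57 stands straight up, 2.2 is the stop. Friction (0.07 N m) keeps it where it is left
- catch_hinge (a point): centre of the catch's hinge pin, which runs along the cabinet's y on the cabinet's top behind the door; x, y, z at angle 0 as the cabinet
- catch_tab (a point): centre of the catch's yellow tab, 28 long x 14 wide (along the hinge) x 10 thick, the grip; 60 mm from the hinge pin. At angle 0 it sticks out level in front of the door, 8 to 36 mm in front of the door's face, with a 26 mm long steel lug (16 wide, 5 thick) hooking down between tab and door
- stay_swing (a joint): swing of the stay arm about its upright pin on the door's top (rad): 0 when the arm stands square to the door, pointing into the cabinet; grows anticlockwise from above. Turns with the door as well. Almost free
- stay_lift (a joint): how far the stay arm is tilted up (rad): 0 lying level (its stop), grows as its knob end is lifted, up to 1.2; the arm (0.16 kg) falls back by its weight. Lying on top of the peg instead of over it gives 0.07 or more
- stay_pivot (a point): where the stay arm swings and lifts: on its upright pin on the door's top, at mid-thickness of the arm, 210 mm from the door hinge line; the x axis points along the arm to its knob
- red_hole (a point): centre of the stay arm's red-painted hole, at mid-thickness, 134 mm from the pivot: the third of four 11 mm holes (at 90, 112, 134 and 156 mm) in a steel bar 5 mm thick and 26 mm wide there; the other three are bare steel. The red patch is 22 x 26 mm
- stay_knob (a point): centre of the black upright knob at the stay arm's free end: 18 mm diameter, 30 mm high, its centre 184 mm along the arm from the pivot and 17.5 mm above the arm's mid-thickness; the bar under it is 12 mm wide and its underside lies 10 mm above the cabinet's top
- peg_tip (a point): rounded tip of the fixed upright brass peg on the cabinet's top, 8 mm diameter; with the arm lying level the tip stands 11.5 mm above the arm's underside
- tin_center (a point): centre of a small brass tin with a green lid, 50 mm diameter, 36 high, standing loose on the back left of the cabinet's top; leave alone
- mallet_center (a point): half-way up a standing wooden carver's mallet, 106 mm diameter, 240 high, on the bench to the left; leave alone
- gouge_blue_center (a point): gouge with a blue handle end, lying on the bench to the right, 270 long, 24 thick; leave alone
- gouge_green_center (a point): gouge with a green handle end, lying on the bench to the right, 270 long, 24 thick; leave alone

How it is judged:
On the way, in this order (a step that is already met when the one before it is completed fails the run):
1. the catch is flipped up, clear of the door, while the door is still shut (value of joint catch above 1 rad and value of joint door below 0.1 rad), for 0.2 s.
2. the door is drawn open with the stay arm lifted (value of joint door above 0.2 rad and value of joint stay_lift above 0.05 rad), for 0.1 s.
At the end, for the whole second after the job is handed in: The red hole sits over the peg (its centre within 3 mm of the peg's axis, seen from above), the stay arm lies down (tilted less than 0.03 rad), so the door is held ajar (more than 0.2 rad); the catch still stands up (above 1.0 rad); all at rest (horizontal distance between red_hole and peg_tip below 0.003 m and value of joint stay_lift below 0.03 rad and value of joint catch above 1 rad and value of joint door above 0.2 rad and velocity of joint door between -0.05 and 0.05 rad/s and velocity of joint stay_lift between -0.05 and 0.05 rad/s and velocity of joint catch between -0.05 and 0.05 rad/s); the robot touches nothing.
It fails at once if the wax tin, mallet or a gouge is moved by more than 30 mm (distance of any of tin_center, mallet_center, gouge_blue_center, gouge_green_center from where it was at the start of the episode above 0.03 m).
It also fails if it takes over 51 s, if anything falls off the work surface, if the arm or the gripper's body presses on something with over 40 N, if the wrist force passes 120 N, or if a joint passes its speed limit or range.

## Working session

There is one attempt and no reset: what is moved stays moved. The work goes in short steps, Python scripts to look and compute and a tool call to move; the robot and the scene stay as the last step left them, time stands still between calls to the robot, and variables do not carry over. Pictures are saved under pics/ and viewed, at most 10 in all, crops included, and the job is handed in when it is done.

Besides the shell and the picture viewer there is one more tool, called as name(argument=value, ...), one argument or row to a line, values as JSON. step_arm: Moves the arm, as the interface text tells. Its arguments: {"type":"object","properties":{"deltas":{"type":"array","items":{"type":"object","properties":{"tx":{"type":"number"},"ty":{"type":"number"},"tz":{"type":"number"},"rx":{"type":"number"},"ry":{"type":"number"},"rz":{"type":"number"}}}},"grip":{"type":"number"},"squeeze":{"type":"number"}},"required":["deltas"]}

```bash
mkdir -p pics
python3 - <<'E'
from workcell import *
import cv2,numpy as np
for n in("scene","top"):
    im=read_camera(n); cv2.imwrite(f"pics/{n}0.png",im[:,:,::-1]); c=calibration(n)
    print(n,c["fx"],c["fy"],c["cx"],c["cy"],c["distortion"]);print(np.round(c["world_to_cam"],4).tolist())
s=read_state();print(s)
E
```

```text
scene 386.41969032609404 386.41969032609404 254.6963534070506 193.852852495465 [-0.02030479  0.          0.          0.          0.        ]
[[0.3188, 0.9476, 0.0196, -0.2196], [0.7227, -0.2296, -0.652, -0.2843], [-0.6133, 0.222, -0.758, 1.6035], [0.0, 0.0, 0.0, 1.0]]
top 497.29056407683714 497.29056407683714 256.00735434410626 186.42928872316125 [-0.14539134  0.          0.          0.          0.        ]
[[-0.0192, -0.9998, 0.0051, 0.0651], [-0.9773, 0.0177, -0.2112, 0.5406], [0.211, -0.009, -0.9774, 1.8208], [0.0, 0.0, 0.0, 1.0]]
{'clock': 0.1, 'joint_positions': array([-1.30956248e+00,  3.13945059e-01,  4.51087580e-02,  1.30362816e+00,
       -2.37407291e-06,  1.43119626e+00]), 'dq': array([ 1.40449309e-04, -6.06778206e-04,  3.85011829e-03,  8.11415184e-04,
       -1.63306617e-05,  1.71755286e-03]), 'joint_efforts': array([ 2.63078124e-03, -4.81722522e+01,  2.99245584e+01,  1.27479204e-02,
       -1.43376205e-04,  1.09031828e-05]), 'tool_pos': array([ 0.22425914, -0.52909584,  0.30309333]), 'orientation': array([-8.32454286e-04,  9.79983314e-01,  1.99077894e-01, -5.18790251e-05]), 'contact_force': array([-0.39675153, -0.17305386,  0.10687514]), 'ft_torque': array([-0.02144412,  0.02950464,  0.07581615]), 'gripper_force': 0.0, 'width': 0.9991268133186154}
```

View pics/scene0.png

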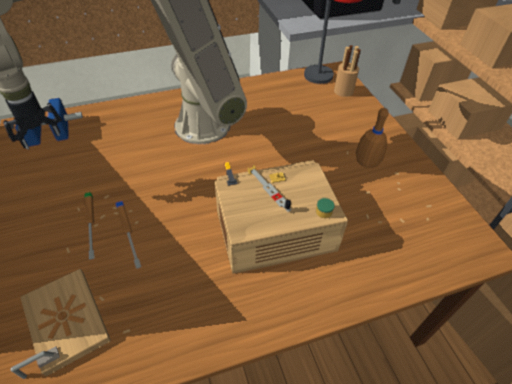

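View pics/top0.png

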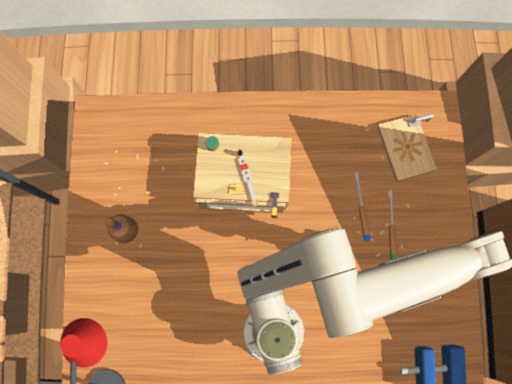

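The scene view (from behind) shows the cabinet at (280,215), the yellow catch tab at (229,167), the red patch at (280,197), the black knob at (289,205) and the tin at (325,208). The top view shows the cabinet's corners at about (199,135), (291,138), (289,208) and (195,202), with the tab at (275,213), the red patch at (243,177) and brass parts at (233,188). I'll enlarge both.

```bash
cat > h.py <<'E'
from workcell import *
import cv2,numpy as np
C={n:calibration(n) for n in("scene","top")}
def ray(n,p):
    c=C[n];K=np.array([[c["fx"],0,c["cx"]],[0,c["fy"],c["cy"]],[0,0,1]])
    u=cv2.undistortPoints(np.array([[p]],float),K,np.array(c["distortion"]))[0,0]
    T=np.array(c["world_to_cam"]);R=T[:3,:3]
    d=R.T@np.array([u[0],u[1],1]);return -R.T@T[:3,3],d/np.linalg.norm(d)
def plane(n,p,z):
    o,d=ray(n,p);return o+d*(z-o[2])/d[2]
def tri(ps,pt):
    o1,d1=ray("scene",ps);o2,d2=ray("top",pt)
    s=np.linalg.lstsq(np.c_[d1,-d2],o2-o1,rcond=None)[0]
    a=o1+s[0]*d1;b=o2+s[1]*d2;return (a+b)/2,np.linalg.norm(a-b)
def proj(n,P):
    c=C[n];K=np.array([[c["fx"],0,c["cx"]],[0,c["fy"],c["cy"]],[0,0,1]]);T=np.array(c["world_to_cam"])
    return cv2.projectPoints(np.atleast_2d(P).astype(float),cv2.Rodrigues(T[:3,:3])[0],T[:3,3],K,np.array(c["distortion"]))[0][:,0]
E
python3 - <<'E'
import cv2,numpy as np
a=cv2.imread("pics/top0.png")[125:225,185:305];b=cv2.imread("pics/scene0.png")[150:270,205:355]
b=cv2.resize(b,None,fx=4,fy=4,interpolation=cv2.INTER_CUBIC);a=cv2.resize(a,None,fx=5,fy=5,interpolation=cv2.INTER_CUBIC)
cv2.imwrite("pics/a.png",a);cv2.imwrite("pics/b.png",b);print(a.shape,b.shape)
E
```

```text
(500, 600, 3) (480, 600, 3)
```

View pics/a.png

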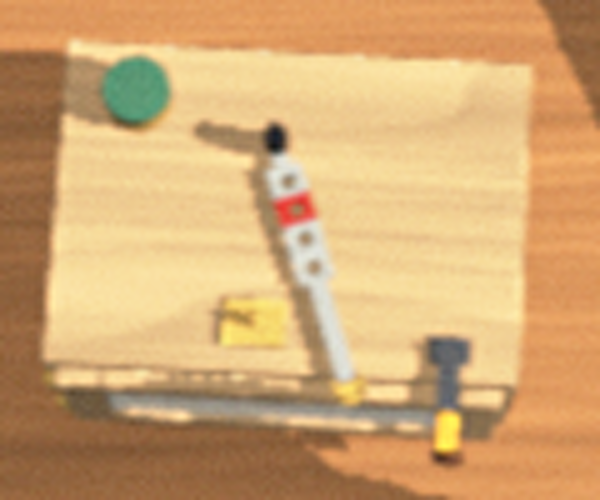

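View pics/b.png

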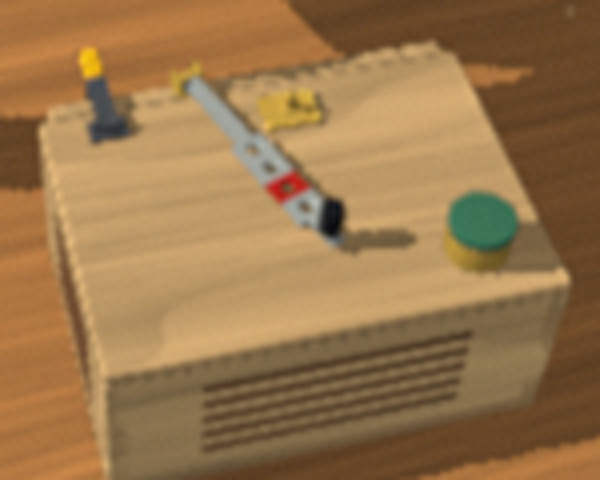

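The top crop (×5) shows the pivot boss at (347,390), red hole at (297,208), knob at (275,138), brass plate at (252,322) and tab at (448,433). The scene crop (×4) shows the same parts: boss (185,80), red (288,187), knob (332,215), tab (90,63) and plate (292,108) with the peg's dark mark near (298,100). Next step is measuring them.

Run:
```python
from h import *
np.set_printoptions(precision=4,suppress=True)
A=lambda x,y:((x+.5)/5-.5+185,(y+.5)/5-.5+125)
B=lambda x,y:((x+.5)/4-.5+205,(y+.5)/4-.5+150)
im={"scene":cv2.imread("pics/scene0.png"),"top":cv2.imread("pics/top0.png")}
reg={"scene":(205,150,355,270),"top":(185,125,305,225)}
def mask(n,lo,hi,r=None):
    x0,y0,x1,y1=r or reg[n];h=cv2.cvtColor(im[n][y0:y1,x0:x1],cv2.COLOR_BGR2HSV)
    m=cv2.inRange(h,lo,hi);k,l,st,ce=cv2.connectedComponentsWithStats(m)
    return [(st[i,4],ce[i]+[x0,y0]) for i in range(1,k) if st[i,4]>3]
for nm,lo,hi in(("red",(0,190,120),(6,255,255)),("yel",(20,200,150),(30,255,255)),("blk",(0,0,0),(180,255,50)),("grn",(60,80,40),(95,255,255)),("brass",(20,110,150),(30,199,255))):
    for n in im: print(nm,n,mask(n,lo,hi))
print("corners top BL BR FR FL");[print(plane("top",A(*p),.16)) for p in((70,42),(530,66),(517,388),(45,362))]
print("corners scene BL BR FR FL");[print(plane("scene",B(*p),.16)) for p in((568,283),(108,378),(42,122),(437,42))]
for nm,b,a in(("boss",(185,80),(347,390)),("hole",(289,187),(297,209)),("knob",(332,215),(275,138)),("tab",(90,63),(448,433)),("plate",(292,108),(252,322)),("tin",(482,222),(136,90))):
    print(nm,*tri(B(*b),A(*a)))
cv2.imwrite("pics/c.png",np.hstack([cv2.resize(im["top"][180:200,222:247],None,fx=16,fy=16,interpolation=cv2.INTER_NEAREST),cv2.resize(im["scene"][168:188,264:289],None,fx=16,fy=16,interpolation=cv2.INTER_NEAREST)]))
```

```text
red scene [(np.int32(26), array([276.0769, 196.2692]))]
red top []
yel scene [(np.int32(30), array([227.2333, 165.1333]))]
yel top []
blk scene [(np.int32(31), array([287.4839, 204.129 ]))]
blk top [(np.int32(8), array([239.5, 152.5]))]
grn scene [(np.int32(169), array([325.3964, 205.0947]))]
grn top [(np.int32(116), array([211.5948, 142.5   ]))]
brass scene [(np.int32(22), array([250.8182, 169.0909])), (np.int32(122), array([276.7705, 176.9426])), (np.int32(37), array([318.8919, 212.8649]))]
brass top [(np.int32(4), array([216.5, 147.5])), (np.int32(109), array([235.8899, 189.1284])), (np.int32(17), array([254.7647, 202.4706])), (np.int32(29), array([274.   , 211.069]))]
corners top BL BR FR FL
[0.7236 0.2623 0.16  ]
[ 0.699  -0.0739  0.16  ]
[ 0.4604 -0.0564  0.16  ]
[0.4852 0.2786 0.16  ]
corners scene BL BR FR FL
[0.7246 0.2601 0.16  ]
[ 0.7013 -0.0727  0.16  ]
[ 0.4619 -0.0552  0.16  ]
[0.4728 0.272  0.16  ]
boss [0.4594 0.0627 0.1674] 0.0030260703909039777
hole [0.5908 0.0977 0.1731] 0.00045898710955274345
knob [0.6384 0.1118 0.191 ] 0.0009196326137440729
tab [ 0.4265 -0.0061  0.1753] 0.0003781604614081751
plate [0.5106 0.131  0.1654] 0.0006084417175905227
tin [0.6762 0.2109 0.1903] 0.0009010712110065232
```

View pics/c.png

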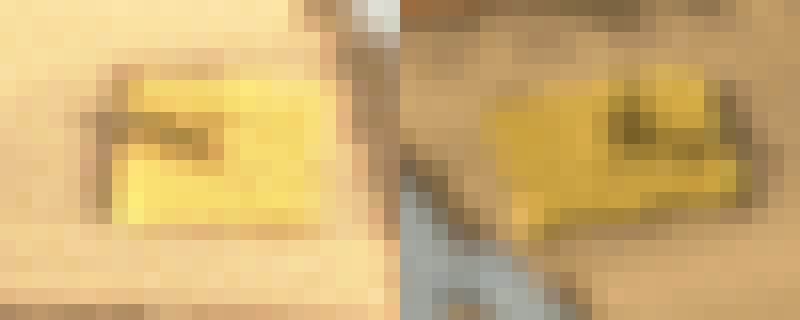

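The points match the given sizes: the hole is 135 mm from the pivot, the knob 184.6 mm from it, and the tab 38 mm in front. Cabinet yaw is about −0.0725, with its origin at about (0.473, 0.112). Now moving over the tab.

step_arm(
  deltas=[
    {"tx": 0.0217, "ty": -0.0224},
    {"tx": 0.0217, "ty": -0.0224},
    {"tx": 0.0217, "ty": -0.0224},
    {"tx": 0.0217, "ty": -0.0224},
    {"tx": 0.0217, "ty": -0.0224},
    {"tx": 0.0217, "ty": -0.0224},
    {"tx": 0.0217, "ty": -0.0224},
    {"tx": 0.0217, "ty": -0.0224},
    {"tx": 0.0217, "ty": -0.0224},
  ],
  grip=-1,
)

```text
invalid input at $.deltas[0]: expected keys tx, ty, tz, rx, ry, rz
```

step_arm(
  deltas=[
    {"tx": 0.0217, "ty": -0.0224},
    {"tx": 0.0217, "ty": -0.0224},
    {"tx": 0.0217, "ty": -0.0224},
    {"tx": 0.0217, "ty": -0.0224},
    {"tx": 0.0217, "ty": -0.0224},
    {"tx": 0.0217, "ty": -0.0224},
    {"tx": 0.0217, "ty": -0.0224},
    {"tx": 0.0217, "ty": -0.0224},
    {"tx": 0.0217, "ty": -0.0224},
  ],
)

```text
invalid input at $.deltas[0]: expected keys tx, ty, tz, rx, ry, rz
```

step_arm(
  deltas=[
    {"rz": -1.39},
    {"rz": -1.39},
    {"rz": -1.39},
    {"rz": -1.39},
    {"rz": -1.39},
    {"rz": -1.39},
    {"rz": -1.39},
    {"rz": -1.39},
    {"rz": -1.39},
    {"rz": -1.39},
    {"rz": -1.39},
  ],
)

```text
invalid input at $.deltas[0]: expected keys tx, ty, tz, rx, ry, rz
```

step_arm(
  deltas=[
    {"rz": -1.39},
    {"rz": -1.39},
    {"rz": -1.39},
    {"rz": -1.39},
    {"rz": -1.39},
    {"rz": -1.39},
    {"rz": -1.39},
    {"rz": -1.39},
    {"rz": -1.39},
    {"rz": -1.39},
    {"rz": -1.39},
  ],
)

```text
invalid input at $.deltas[0]: expected keys tx, ty, tz, rx, ry, rz
```

step_arm(
  deltas=[
    {"tx": 0.026, "ty": -0.0268, "tz": 0, "rx": 0, "ry": 0, "rz": 0},
    {"tx": 0.026, "ty": -0.0268, "tz": 0, "rx": 0, "ry": 0, "rz": 0},
    {"tx": 0.026, "ty": -0.0268, "tz": 0, "rx": 0, "ry": 0, "rz": 0},
    {"tx": 0.026, "ty": -0.0268, "tz": 0, "rx": 0, "ry": 0, "rz": 0},
    {"tx": 0.026, "ty": -0.0268, "tz": 0, "rx": 0, "ry": 0, "rz": 0},
    {"tx": 0.026, "ty": -0.0268, "tz": 0, "rx": 0, "ry": 0, "rz": 0},
    {"tx": 0.026, "ty": -0.0268, "tz": 0, "rx": 0, "ry": 0, "rz": 0},
    {"tx": 0.026, "ty": -0.0268, "tz": 0, "rx": 0, "ry": 0, "rz": 0},
  ],
  grip=-1,
)

```text
clock: 0.77
tool_pos: [0.3322, -0.2491, 0.3036]
orientation: [-0.0, 0.98, 0.199, -0.0]
contact_force: [0.2, 0.0, -0.3]
width: 1.003
gripper_force: 0.0
```

step_arm(
  deltas=[
    {"tx": 0.026, "ty": -0.0268, "tz": 0, "rx": 0, "ry": 0, "rz": 0},
    {"tx": 0.026, "ty": -0.0268, "tz": 0, "rx": 0, "ry": 0, "rz": 0},
    {"tx": 0.026, "ty": -0.0268, "tz": 0, "rx": 0, "ry": 0, "rz": 0},
    {"tx": 0.026, "ty": -0.0268, "tz": 0, "rx": 0, "ry": 0, "rz": 0},
    {"tx": 0.026, "ty": -0.0268, "tz": 0, "rx": 0, "ry": 0, "rz": 0},
    {"tx": 0.026, "ty": -0.0268, "tz": 0, "rx": 0, "ry": 0, "rz": 0},
    {"tx": 0.026, "ty": -0.0268, "tz": 0, "rx": 0, "ry": 0, "rz": 0},
  ],
)

```text
clock: 1.35
tool_pos: [0.4266, -0.0052, 0.3038]
orientation: [0.0, 0.98, 0.199, -0.0]
contact_force: [0.9, -0.5, 0.4]
width: 1.0
gripper_force: 0.0
```

step_arm(
  deltas=[
    {"tx": 0, "ty": 0, "tz": 0, "rx": 0, "ry": 0, "rz": -1.39},
    {"tx": 0, "ty": 0, "tz": 0, "rx": 0, "ry": 0, "rz": -1.39},
    {"tx": 0, "ty": 0, "tz": 0, "rx": 0, "ry": 0, "rz": -1.39},
    {"tx": 0, "ty": 0, "tz": 0, "rx": 0, "ry": 0, "rz": -1.39},
    {"tx": 0, "ty": 0, "tz": 0, "rx": 0, "ry": 0, "rz": -1.39},
    {"tx": 0, "ty": 0, "tz": 0, "rx": 0, "ry": 0, "rz": -1.39},
    {"tx": 0, "ty": 0, "tz": 0, "rx": 0, "ry": 0, "rz": -1.39},
    {"tx": 0, "ty": 0, "tz": 0, "rx": 0, "ry": 0, "rz": -1.39},
    {"tx": 0, "ty": 0, "tz": 0, "rx": 0, "ry": 0, "rz": -1.39},
    {"tx": 0, "ty": 0, "tz": 0, "rx": 0, "ry": 0, "rz": -1.39},
    {"tx": 0, "ty": 0, "tz": 0, "rx": 0, "ry": 0, "rz": -1.39},
  ],
)

```text
clock: 2.27
tool_pos: [0.4263, -0.0071, 0.3035]
orientation: [-0.0, 0.644, 0.765, -0.0]
contact_force: [0.2, -0.1, -0.9]
width: 1.0
gripper_force: 0.0
```

step_arm(
  deltas=[
    {"tx": 0, "ty": 0, "tz": 0, "rx": 0, "ry": 0, "rz": -1.39},
    {"tx": 0, "ty": 0, "tz": 0, "rx": 0, "ry": 0, "rz": -1.39},
    {"tx": 0, "ty": 0, "tz": 0, "rx": 0, "ry": 0, "rz": -1.39},
    {"tx": 0, "ty": 0, "tz": 0, "rx": 0, "ry": 0, "rz": -1.39},
    {"tx": 0, "ty": 0, "tz": 0, "rx": 0, "ry": 0, "rz": -1.39},
    {"tx": 0, "ty": 0, "tz": 0, "rx": 0, "ry": 0, "rz": -1.39},
    {"tx": 0, "ty": 0, "tz": 0, "rx": 0, "ry": 0, "rz": -1.39},
    {"tx": 0, "ty": 0, "tz": 0, "rx": 0, "ry": 0, "rz": -1.39},
    {"tx": 0, "ty": 0, "tz": 0, "rx": 0, "ry": 0, "rz": -1.39},
    {"tx": 0, "ty": 0, "tz": 0, "rx": 0, "ry": 0, "rz": -1.39},
    {"tx": 0, "ty": 0, "tz": 0, "rx": 0, "ry": 0, "rz": -1.39},
  ],
)

```text
clock: 3.18
tool_pos: [0.4263, -0.0071, 0.3035]
orientation: [-0.0, 0.033, 0.999, 0.0]
contact_force: [-0.4, -0.6, -0.1]
width: 1.001
gripper_force: 0.0
```

```bash
cat >> h.py <<'E'
from scipy.spatial.transform import Rotation as Ro
def st():
    s=read_state();q=s["orientation"];R=Ro.from_quat([q[1],q[2],q[3],q[0]]).as_matrix()
    print("t",s["clock"],"p",s["tool_pos"].round(4),"yaw",np.arctan2(R[1,0],R[0,0]).round(4),"z",R[:,2].round(3),"F",s["contact_force"].round(1),"w",round(s["width"],3),"gf",s["gripper_force"],"q",s["joint_positions"].round(2));return s,R
def todo(x,y,z,yaw=None):
    s,R=st();print("tool delta",(R.T@(np.array([x,y,z])-s["tool_pos"])).round(4))
    if yaw is not None:
        e=yaw-np.arctan2(R[1,0],R[0,0]);e=(e+np.pi)%(2*np.pi)-np.pi;print("rz units",round(-np.degrees(e)/5,2))
E
python3 -c "
from h import *
todo(.4235,-.006,.239,3.069)"
```

```text
t 3.1833 p [ 0.4263 -0.0071  0.3035] yaw 3.0754 z [-0.001  0.    -1.   ] F [-0.4 -0.6 -0.1] w 1.001 gf 0.0 q [-0.21  0.03 -0.3   1.24 -0.   -0.14]
tool delta [0.0028 0.0009 0.0645]
rz units 0.07
```

step_arm(
  deltas=[
    {"tx": 0.003, "ty": 0.001, "tz": 0.016, "rx": 0, "ry": 0, "rz": 0},
    {"tx": 0, "ty": 0, "tz": 0.016, "rx": 0, "ry": 0, "rz": 0},
    {"tx": 0, "ty": 0, "tz": 0.016, "rx": 0, "ry": 0, "rz": 0},
    {"tx": 0, "ty": 0, "tz": 0.0165, "rx": 0, "ry": 0, "rz": 0},
  ],
)

```text
clock: 3.52
tool_pos: [0.4234, -0.0059, 0.2385]
orientation: [-0.0, 0.036, 0.999, -0.0]
contact_force: [0.2, -0.1, -0.2]
width: 0.999
gripper_force: 0.0
```

step_arm(
  deltas=[
    {"tx": 0, "ty": 0, "tz": 0, "rx": 0, "ry": 0, "rz": 0},
    {"tx": 0, "ty": 0, "tz": 0, "rx": 0, "ry": 0, "rz": 0},
    {"tx": 0, "ty": 0, "tz": 0, "rx": 0, "ry": 0, "rz": 0},
    {"tx": 0, "ty": 0, "tz": 0, "rx": 0, "ry": 0, "rz": 0},
    {"tx": 0, "ty": 0, "tz": 0, "rx": 0, "ry": 0, "rz": 0},
    {"tx": 0, "ty": 0, "tz": 0, "rx": 0, "ry": 0, "rz": 0},
    {"tx": 0, "ty": 0, "tz": 0, "rx": 0, "ry": 0, "rz": 0},
    {"tx": 0, "ty": 0, "tz": 0, "rx": 0, "ry": 0, "rz": 0},
    {"tx": 0, "ty": 0, "tz": 0, "rx": 0, "ry": 0, "rz": 0},
    {"tx": 0, "ty": 0, "tz": 0, "rx": 0, "ry": 0, "rz": 0},
  ],
  grip=1,
  squeeze=25,
)

```text
clock: 4.35
tool_pos: [0.4241, -0.006, 0.2398]
orientation: [0.001, 0.036, 0.999, -0.0]
contact_force: [1.1, 0.8, 2.2]
width: 0.151
gripper_force: 30.9
```

```bash
python3 -c "
from h import *
st()
im=read_camera('top');im2=read_camera('scene')
f=lambda i:cv2.resize(i,(400,400),interpolation=cv2.INTER_CUBIC)
cv2.imwrite('pics/d.png',np.hstack([f(im[150:230,235:315]),f(im2[130:210,190:270])])[:,:,::-1])"
```

```text
t 4.35 p [ 0.4241 -0.006   0.2398] yaw 3.0695 z [ 0.001 -0.    -1.   ] F [1.1 0.8 2.2] w 0.151 gf 30.860483050346375 q [-0.2   0.05 -0.43  1.08  0.   -0.13]
```

View pics/d.png

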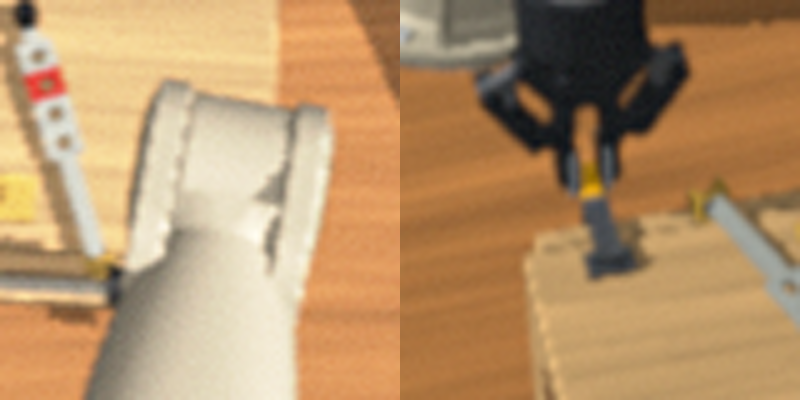

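The pictures show the tab held between the pads (scene half, about (592,182)), and the opening of about 13 mm agrees. Now flipping the catch along its arc.

step_arm(
  deltas=[
    {"tx": -0.0007, "ty": 0, "tz": -0.0094, "rx": 0, "ry": 0, "rz": 0},
    {"tx": -0.0021, "ty": 0, "tz": -0.0092, "rx": 0, "ry": 0, "rz": 0},
    {"tx": -0.0035, "ty": 0, "tz": -0.0088, "rx": 0, "ry": 0, "rz": 0},
    {"tx": -0.0047, "ty": 0, "tz": -0.0082, "rx": 0, "ry": 0, "rz": 0},
    {"tx": -0.0059, "ty": 0, "tz": -0.0074, "rx": 0, "ry": 0, "rz": 0},
    {"tx": -0.0069, "ty": 0, "tz": -0.0064, "rx": 0, "ry": 0, "rz": 0},
  ],
)

```text
clock: 4.95
tool_pos: [0.4465, -0.0075, 0.2881]
orientation: [-0.002, 0.036, 0.999, 0.0]
contact_force: [0.9, 0.6, -6.1]
width: 0.151
gripper_force: 24.4
```

step_arm(
  deltas=[
    {"tx": -0.0078, "ty": 0, "tz": -0.0053, "rx": 0, "ry": 0, "rz": 0},
    {"tx": -0.0085, "ty": 0, "tz": -0.0041, "rx": 0, "ry": 0, "rz": 0},
    {"tx": -0.009, "ty": 0, "tz": -0.0028, "rx": 0, "ry": 0, "rz": 0},
    {"tx": -0.0093, "ty": 0, "tz": -0.0014, "rx": 0, "ry": 0, "rz": 0},
    {"tx": 0, "ty": 0, "tz": 0, "rx": 0, "ry": 0, "rz": 0},
    {"tx": 0, "ty": 0, "tz": 0, "rx": 0, "ry": 0, "rz": 0},
  ],
)

```text
clock: 5.45
tool_pos: [0.4822, -0.0101, 0.3026]
orientation: [0.0, 0.036, 0.999, -0.0]
contact_force: [-1.4, 1.2, 3.7]
width: 0.149
gripper_force: 24.4
```

```bash
python3 -c "
from h import *
st()
im2=read_camera('scene')
cv2.imwrite('pics/e.png',cv2.resize(im2[110:230,190:350],(640,480),interpolation=cv2.INTER_CUBIC)[:,:,::-1])"
```

```text
t 5.45 p [ 0.4822 -0.0101  0.3026] yaw 3.0696 z [ 0. -0. -1.] F [-1.4  1.2  3.7] w 0.149 gf 24.382275938987732 q [-0.19  0.13 -0.19  1.25  0.   -0.12]
```

View pics/e.png

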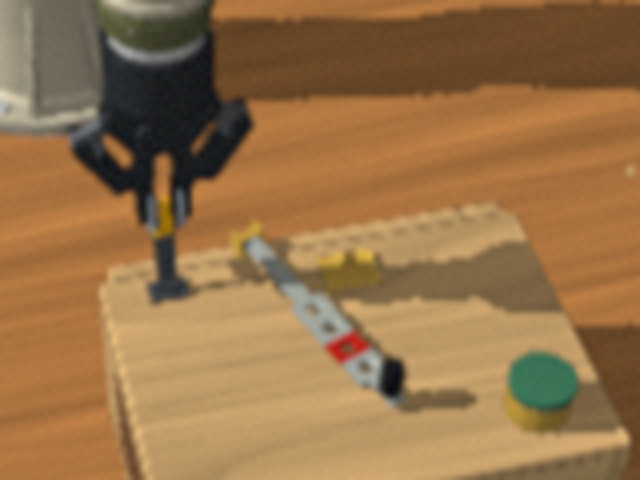

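The catch stands upright, with the tab at (165,215) in the gripper and the post at (165,265). Release, rise, then work out the approach to the stay knob and the peg position.

step_arm(
  deltas=[
    {"tx": 0, "ty": 0, "tz": 0, "rx": 0, "ry": 0, "rz": 0},
    {"tx": 0, "ty": 0, "tz": 0, "rx": 0, "ry": 0, "rz": 0},
    {"tx": 0, "ty": 0, "tz": 0, "rx": 0, "ry": 0, "rz": 0},
    {"tx": 0, "ty": 0, "tz": 0, "rx": 0, "ry": 0, "rz": 0},
    {"tx": 0, "ty": 0, "tz": -0.03, "rx": 0, "ry": 0, "rz": 0},
    {"tx": 0, "ty": 0, "tz": -0.03, "rx": 0, "ry": 0, "rz": 0},
  ],
  grip=-1,
)

```text
clock: 6.0
tool_pos: [0.4807, -0.01, 0.3612]
orientation: [-0.002, 0.036, 0.999, 0.0]
contact_force: [1.2, 0.3, 1.3]
width: 0.978
gripper_force: 0.0
```

Run:
```python
from h import *
np.set_printoptions(precision=4,suppress=True)
todo(.638,.111,.345,-2.877)
ps=(264+630/16-.5,168+135/16-.5); pt=(222+208/16-.5,180+140/16-.5)
O=np.array([.473,.112]);ex=np.array([.9974,-.0724]);ey=np.array([.0724,.9974])
for z in(.160,.164):
    for n,p in(("scene",ps),("top",pt)):
        P=plane(n,p,z);print(z,n,P,"cab",(P[:2]-O)@ex,(P[:2]-O)@ey)
for n in C: print(n,"cam",ray(n,(0,0))[0])
print(proj("top",[[.5106,.131,.16],[.5106,.131,.1815]]),proj("scene",[[.5106,.131,.16],[.5106,.131,.1815]]))
t=cv2.imread("pics/top0.png")[182:196,226:246].sum(2);s=cv2.imread("pics/scene0.png")[168:184,268:290].sum(2)
print(t);print(s)
```

```text
t 6.0 p [ 0.4807 -0.01    0.3612] yaw 3.0693 z [-0.005  0.001 -1.   ] F [1.2 0.3 1.3] w 0.978 gf 0.0 q [-0.19  0.12 -0.06  1.4  -0.   -0.12]
tool delta [-0.1483  0.132   0.0156]
rz units -3.86
0.16 scene [0.5271 0.2098 0.16  ] cab 0.04685514909720823 0.1014860397692065
0.16 top [0.5144 0.1327 0.16  ] cab 0.0397883206455636 0.023633629843663604
0.164 scene [0.5304 0.2079 0.164 ] cab 0.05033438281157563 0.09979884031335842
0.164 top [0.5135 0.1326 0.164 ] cab 0.038949180727788774 0.023432255755103357
scene cam [ 1.2589 -0.2131  1.0344]
top cam [0.1454 0.072  1.8935]
[[234.9852 189.2833]
 [234.764  188.0278]] [[277.4026 177.8189]
 [277.8527 173.0159]]
[[634 625 631 632 631 627 630 621 622 620 614 617 622 614 604 601 524 433
  435 462]
 [628 625 616 604 592 592 591 584 571 572 595 586 593 587 591 576 518 410
  372 386]
 [615 609 579 509 518 555 545 531 519 545 576 592 596 604 604 579 530 440
  378 373]
 [592 590 535 459 513 572 573 573 572 578 599 608 605 614 608 605 579 502
  400 379]
 [578 557 499 459 516 540 556 563 555 557 576 589 591 594 587 598 599 534
  423 389]
 [550 476 404 406 
[... 1536 characters left out ...]
2 279 335 348 346 348 292 296
  384 428 442 437]
 [431 428 432 429 431 435 440 451 432 373 331 333 352 322 308 349 342 305
  344 384 428 442]
 [435 437 437 436 430 424 436 433 416 393 398 399 415 392 382 415 421 346
  353 389 436 451]
 [451 447 432 430 425 429 431 435 424 422 426 426 423 418 415 431 402 335
  351 419 448 456]
 [421 448 452 470 455 431 425 427 416 429 423 393 362 357 374 375 346 312
  372 441 460 470]
 [353 418 463 501 457 396 375 369 360 358 364 341 355 380 393 399 391 392
  437 466 477 481]
 [304 367 438 462 404 348 362 381 384 387 388 390 413 437 445 455 459 465
  482 485 486 487]
 [372 406 426 431 399 382 413 429 442 438 450 456 462 466 473 477 486 494
  492 498 494 496]]
```

Peg base is at about (0.511, 0.130) near the plate's centre, from both views, which puts the door at about 0.37 rad with the red hole on it. Now over to the knob.

step_arm(
  deltas=[
    {"tx": -0.0247, "ty": 0.022, "tz": 0, "rx": 0, "ry": 0, "rz": 0},
    {"tx": -0.0247, "ty": 0.022, "tz": 0, "rx": 0, "ry": 0, "rz": 0},
    {"tx": -0.0247, "ty": 0.022, "tz": 0, "rx": 0, "ry": 0, "rz": 0},
    {"tx": -0.0247, "ty": 0.022, "tz": 0, "rx": 0, "ry": 0, "rz": 0},
    {"tx": -0.0247, "ty": 0.022, "tz": 0, "rx": 0, "ry": 0, "rz": 0},
    {"tx": -0.0247, "ty": 0.022, "tz": 0, "rx": 0, "ry": 0, "rz": 0},
    {"tx": 0, "ty": 0, "tz": 0, "rx": 0, "ry": 0, "rz": -1.29},
    {"tx": 0, "ty": 0, "tz": 0, "rx": 0, "ry": 0, "rz": -1.29},
    {"tx": 0, "ty": 0, "tz": 0, "rx": 0, "ry": 0, "rz": -1.29},
    {"tx": 0, "ty": 0, "tz": 0.02, "rx": 0, "ry": 0, "rz": 0},
    {"tx": 0, "ty": 0, "tz": 0.02, "rx": 0, "ry": 0, "rz": 0},
  ],
)

```text
clock: 6.92
tool_pos: [0.6401, 0.1109, 0.3229]
orientation: [0.002, -0.133, 0.991, -0.0]
contact_force: [0.3, 0.2, -0.1]
width: 1.002
gripper_force: 0.0
```

```bash
python3 -c "
from h import *
todo(.638,.111,.249,-2.877)"
```

```text
t 6.9167 p [0.6401 0.1109 0.3229] yaw -2.8755 z [ 0.003 -0.    -1.   ] F [ 0.3  0.2 -0.1] w 1.002 gf 0.0 q [ 0.05  0.46  0.31  1.42 -0.   -0.22]
tool delta [0.0023 0.0007 0.0739]
rz units 0.02
```

step_arm(
  deltas=[
    {"tx": 0.002, "ty": 0.0005, "tz": 0.0185, "rx": 0, "ry": 0, "rz": 0},
    {"tx": 0, "ty": 0, "tz": 0.0185, "rx": 0, "ry": 0, "rz": 0},
    {"tx": 0, "ty": 0, "tz": 0.0185, "rx": 0, "ry": 0, "rz": 0},
    {"tx": 0, "ty": 0, "tz": 0.0185, "rx": 0, "ry": 0, "rz": 0},
  ],
)

```text
clock: 7.25
tool_pos: [0.6371, 0.1107, 0.2473]
orientation: [-0.0, -0.132, 0.991, -0.0]
contact_force: [-0.2, 0.4, -0.5]
width: 1.0
gripper_force: 0.0
```

step_arm(
  deltas=[
    {"tx": 0, "ty": 0, "tz": 0, "rx": 0, "ry": 0, "rz": 0},
    {"tx": 0, "ty": 0, "tz": 0, "rx": 0, "ry": 0, "rz": 0},
    {"tx": 0, "ty": 0, "tz": 0, "rx": 0, "ry": 0, "rz": 0},
    {"tx": 0, "ty": 0, "tz": 0, "rx": 0, "ry": 0, "rz": 0},
    {"tx": 0, "ty": 0, "tz": 0, "rx": 0, "ry": 0, "rz": 0},
    {"tx": 0, "ty": 0, "tz": 0, "rx": 0, "ry": 0, "rz": 0},
    {"tx": 0, "ty": 0, "tz": 0, "rx": 0, "ry": 0, "rz": 0},
    {"tx": 0, "ty": 0, "tz": 0, "rx": 0, "ry": 0, "rz": 0},
    {"tx": 0, "ty": 0, "tz": 0, "rx": 0, "ry": 0, "rz": 0},
  ],
  grip=1,
  squeeze=30,
)

```text
clock: 8.0
tool_pos: [0.6374, 0.1107, 0.2488]
orientation: [0.0, -0.132, 0.991, -0.0]
contact_force: [0.8, -0.9, 1.2]
width: 0.196
gripper_force: 30.9
```

```bash
python3 -c "
from h import *
st()"
```

```text
t 8.0 p [0.6374 0.1107 0.2488] yaw -2.8761 z [ 0.001 -0.    -1.   ] F [ 0.8 -0.9  1.2] w 0.196 gf 30.874557495117188 q [ 0.05  0.47  0.15  1.25 -0.   -0.22]
```

step_arm(
  deltas=[
    {"tx": 0.0015, "ty": 0, "tz": -0.0112, "rx": 0, "ry": 0, "rz": 0},
    {"tx": 0.0025, "ty": 0, "tz": -0.0112, "rx": 0, "ry": 0, "rz": 0},
    {"tx": 0.0033, "ty": 0, "tz": -0.0112, "rx": 0, "ry": 0, "rz": 0},
    {"tx": 0.004, "ty": 0, "tz": -0.0112, "rx": 0, "ry": 0, "rz": 0},
  ],
)

```text
clock: 8.33
tool_pos: [0.626, 0.1077, 0.2945]
orientation: [0.0, -0.132, 0.991, -0.0]
contact_force: [-0.6, -0.0, -2.2]
width: 0.195
gripper_force: 30.4
```

step_arm(
  deltas=[
    {"tx": 0.00845, "ty": 0.00684, "tz": 0, "rx": 0, "ry": 0, "rz": 0},
    {"tx": 0.00845, "ty": 0.00684, "tz": 0, "rx": 0, "ry": 0, "rz": 0},
    {"tx": 0.00845, "ty": 0.00684, "tz": 0, "rx": 0, "ry": 0, "rz": 0},
    {"tx": 0.00845, "ty": 0.00684, "tz": 0, "rx": 0, "ry": 0, "rz": 0},
    {"tx": 0.00845, "ty": 0.00684, "tz": 0, "rx": 0, "ry": 0, "rz": 0},
    {"tx": 0.00845, "ty": 0.00684, "tz": 0, "rx": 0, "ry": 0, "rz": 0},
    {"tx": 0.00845, "ty": 0.00684, "tz": 0, "rx": 0, "ry": 0, "rz": 0},
    {"tx": 0.00845, "ty": 0.00684, "tz": 0, "rx": 0, "ry": 0, "rz": 0},
    {"tx": 0, "ty": 0, "tz": 0, "rx": 0, "ry": 0, "rz": -1.07},
    {"tx": 0, "ty": 0, "tz": 0, "rx": 0, "ry": 0, "rz": 0},
    {"tx": 0, "ty": 0, "tz": 0, "rx": 0, "ry": 0, "rz": 0},
  ],
)

```text
clock: 9.25
tool_pos: [0.5466, 0.1435, 0.2937]
orientation: [0.001, -0.178, 0.984, 0.0]
contact_force: [0.2, 0.7, -1.0]
width: 0.196
gripper_force: 30.6
```

```bash
python3 -c "
from h import *
st()
im=read_camera('top');im2=read_camera('scene')
cv2.imwrite('pics/top1.png',im[:,:,::-1]);cv2.imwrite('pics/scene1.png',im2[:,:,::-1])
f=lambda i:cv2.resize(i,(400,400),interpolation=cv2.INTER_CUBIC)
cv2.imwrite('pics/f.png',np.hstack([f(im[150:230,200:280]),f(im2[135:215,225:305])])[:,:,::-1])"
```

```text
t 9.25 p [0.5466 0.1435 0.2937] yaw -2.7847 z [ 0.001  0.001 -1.   ] F [ 0.2  0.7 -1. ] w 0.196 gf 30.5627703666687 q [ 0.11  0.3  -0.    1.27  0.   -0.24]
```

View pics/f.png

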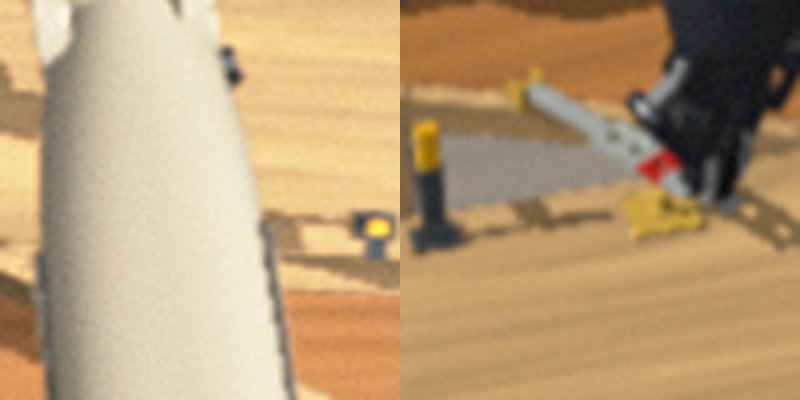

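Scene half: the door is open with the arm lifted, red patch at about (657,165), just above the brass plate at (660,215). The catch is upright at (430,190). I'll compare the red patch's pixel with the one predicted for a correctly placed hole.

Run:
```python
from h import *
np.set_printoptions(precision=3,suppress=True)
def red(f):
    im=cv2.imread(f);r=im[150:230,205:330].astype(int);w=np.clip(r[:,:,2]-np.maximum(r[:,:,1],r[:,:,0])*1.0-70,0,None)*(r[:,:,1]<110)
    m=(w>30).astype(np.uint8);k,l,s,c=cv2.connectedComponentsWithStats(m);return [(s[i,4],(c[i]+[205,150]).round(2)) for i in range(1,k) if s[i,4]>8]
print("before",red("pics/scene0.png"),proj("scene",[[.4604+.134*np.cos(.265),.0628+.134*np.sin(.265),.175]]))
d=np.array([.9364,.351]);peg=np.array([.5113,.1295])
a=.25;h=2.5
piv=peg-.134*d
for a in(.22,.25,.28):
  hp=piv+(.134*np.cos(a)-.0025*np.sin(a))*d
  print("now",a,proj("scene",[[*hp,.1725+.134*np.sin(a)+.0025]]))
print(red("pics/scene1.png"))
p0=proj("scene",[[.5113,.1295,.19]]);print(proj("scene",[[.5113+.94*.003,.1295+.35*.003,.19],[.5113-.35*.003,.1295+.94*.003,.19]])-p0)
```

```text
before [(np.int32(31), array([276.29, 196.13]))] [[276.753 195.656]]
now 0.22 [[277.133 167.35 ]]
now 0.25 [[276.994 166.248]]
now 0.28 [[276.829 165.127]]
[(np.int32(17), array([276.18, 167.82]))]
[[ 0.653  0.563]
 [ 0.743 -0.438]]
```

step_arm(
  deltas=[
    {"tx": -0.004, "ty": 0, "tz": 0.0112, "rx": 0, "ry": 0, "rz": 0},
    {"tx": -0.0033, "ty": 0, "tz": 0.0112, "rx": 0, "ry": 0, "rz": 0},
    {"tx": -0.0015, "ty": 0, "tz": 0.006, "rx": 0, "ry": 0, "rz": 0},
    {"tx": -0.001, "ty": 0, "tz": 0.005, "rx": 0, "ry": 0, "rz": 0},
    {"tx": 0, "ty": 0, "tz": 0, "rx": 0, "ry": 0, "rz": 0},
  ],
)

```text
clock: 9.77
tool_pos: [0.5554, 0.1461, 0.2576]
orientation: [-0.002, -0.178, 0.984, -0.0]
contact_force: [0.4, -0.1, 0.3]
width: 0.196
gripper_force: 30.4
```

step_arm(
  deltas=[
    {"tx": -0.0005, "ty": 0, "tz": 0.003, "rx": 0, "ry": 0, "rz": 0},
    {"tx": -0.0005, "ty": 0, "tz": 0.003, "rx": 0, "ry": 0, "rz": 0},
    {"tx": 0, "ty": 0, "tz": 0, "rx": 0, "ry": 0, "rz": 0},
    {"tx": 0, "ty": 0, "tz": 0, "rx": 0, "ry": 0, "rz": 0},
  ],
)

```text
clock: 10.1
tool_pos: [0.5567, 0.1466, 0.2538]
orientation: [-0.0, -0.178, 0.984, -0.0]
contact_force: [0.2, 0.2, 0.1]
width: 0.197
gripper_force: 30.4
```

```bash
python3 -c "
from h import *
st()
im2=read_camera('scene')
cv2.imwrite('pics/g.png',cv2.resize(im2[140:200,240:320],(640,480),interpolation=cv2.INTER_CUBIC)[:,:,::-1])"
```

```text
t 10.1 p [0.5567 0.1466 0.2538] yaw -2.7827 z [-0. -0. -1.] F [0.2 0.2 0.1] w 0.197 gf 30.350988507270813 q [ 0.12  0.33 -0.05  1.19 -0.   -0.24]
```

View pics/g.png

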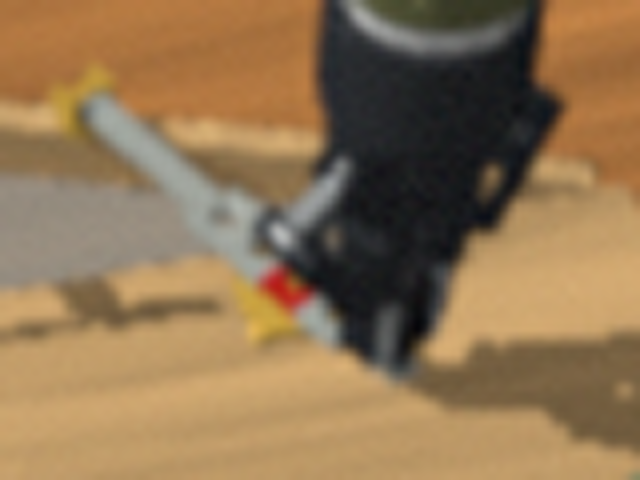

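The red patch at (287,288) has a brass spot in its middle, and the knob is already lower than "resting on the peg" would allow. Lowering the last 5 mm.

step_arm(
  deltas=[
    {"tx": -0.0005, "ty": 0, "tz": 0.0025, "rx": 0, "ry": 0, "rz": 0},
    {"tx": 0, "ty": 0, "tz": 0.0025, "rx": 0, "ry": 0, "rz": 0},
    {"tx": 0, "ty": 0, "tz": 0, "rx": 0, "ry": 0, "rz": 0},
    {"tx": 0, "ty": 0, "tz": 0, "rx": 0, "ry": 0, "rz": 0},
  ],
)

```text
clock: 10.48
tool_pos: [0.5575, 0.1469, 0.2491]
orientation: [0.0, -0.178, 0.984, -0.0]
contact_force: [0.7, 0.8, 2.7]
width: 0.2
gripper_force: 30.6
```

step_arm(
  deltas=[
    {"tx": 0, "ty": 0, "tz": 0, "rx": 0, "ry": 0, "rz": 0},
    {"tx": 0, "ty": 0, "tz": 0, "rx": 0, "ry": 0, "rz": 0},
    {"tx": 0, "ty": 0, "tz": 0, "rx": 0, "ry": 0, "rz": 0},
    {"tx": 0, "ty": 0, "tz": 0, "rx": 0, "ry": 0, "rz": 0},
    {"tx": 0, "ty": 0, "tz": 0, "rx": 0, "ry": 0, "rz": 0},
    {"tx": 0, "ty": 0, "tz": 0, "rx": 0, "ry": 0, "rz": 0},
  ],
  grip=-1,
)

```text
clock: 10.98
tool_pos: [0.5572, 0.1468, 0.2487]
orientation: [-0.0, -0.178, 0.984, -0.0]
contact_force: [-0.5, -0.5, 0.1]
width: 0.995
gripper_force: 0.0
```

step_arm(
  deltas=[
    {"tx": 0, "ty": 0, "tz": -0.015, "rx": 0, "ry": 0, "rz": 0},
    {"tx": 0, "ty": 0, "tz": -0.03, "rx": 0, "ry": 0, "rz": 0},
    {"tx": 0, "ty": 0, "tz": -0.035, "rx": 0, "ry": 0, "rz": 0},
    {"tx": 0, "ty": 0, "tz": -0.035, "rx": 0, "ry": 0, "rz": 0},
    {"tx": 0, "ty": 0, "tz": -0.03, "rx": 0, "ry": 0, "rz": 0},
    {"tx": 0, "ty": 0, "tz": 0, "rx": 0, "ry": 0, "rz": 0},
  ],
)

```text
clock: 11.48
tool_pos: [0.5586, 0.147, 0.4007]
orientation: [0.005, -0.178, 0.984, -0.0]
contact_force: [0.7, -0.3, 0.9]
width: 1.005
gripper_force: 0.0
```

```bash
python3 -c "
from h import *
st()
im2=read_camera('scene');cv2.imwrite('pics/scene2.png',im2[:,:,::-1])
cv2.imwrite('pics/i.png',cv2.resize(im2[140:230,210:330],(800,600),interpolation=cv2.INTER_CUBIC)[:,:,::-1])
K=np.array([.5113+.0468,.1295+.0176]);d=np.array([.9364,.351])
for a in(0,.08):print(a,proj('scene',[[*K,.19+.184*a]]))
r=im2.max(2)[150:230,250:330];m=(r<50).astype(np.uint8);k,l,s,c=cv2.connectedComponentsWithStats(m);print([(s[i,4],c[i]+[250,150]) for i in range(1,k) if s[i,4]>8])
"
```

```text
t 11.4833 p [0.5586 0.147  0.4007] yaw -2.7827 z [ 0.011  0.001 -1.   ] F [ 0.7 -0.3  0.9] w 1.005 gf 0.0 q [ 0.12  0.31  0.27  1.53 -0.   -0.24]
0 [[288.76550666 180.86641436]]
0.08 [[289.19652511 177.48339912]]
[(np.int32(29), array([288.65517241, 181.5862069 ]))]
```

View pics/i.png

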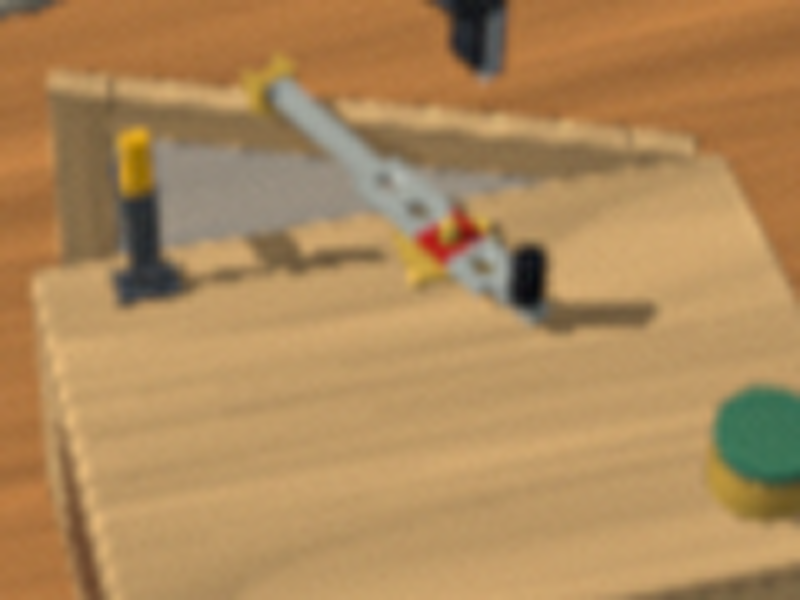

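The brass peg stands through the red hole at (450,230). The knob at (527,275) matches the level prediction to within 1 px, and the catch is up at (137,210). The door is ajar and the gripper is clear, so I'm handing in.

```bash
python3 -c "
from workcell import *
print(close_job())"
```

```text
the job is handed in; nothing more can be done
None
```

The job is handed in at about 11.5 s: the last picture shows the catch up, the door ajar with the red hole down over the peg, and the gripper clear. I did not go near the tin, mallet or gouges; no verdict came back from the judging.

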